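# Reset a controller through its hidden socket with a sprung probe

## Task

The controller box on the bench has tripped. Take the spring-tipped probe out of its stand, feel along the floor of the long slot in the box's cover plate with the probe's tip until it drops into the hidden socket, and push down there until the reset pin at the bottom of the socket is fully home. Then put the probe back upright in its stand, seated as it was, and leave the flux bottle, solder reel and tape roll alone.

Things in the scene. Friction and masses are not known exactly. Their poses are not given: they have to be found in the camera images.
- controller: Controller box, fixed to the bench: low grey case 140 (x) x 260 (y) x 60 mm, aluminium cover plate on top with a screw in each corner. Origin: centre of its underside; z up. A long slot runs along y in the middle of the cover (see slot_floor). The narrow black slits beside it are only shallow marks.
- slot_floor (a point): Middle of the slot's black floor, 48 mm above the box's underside; axes as the box. Slot: 12 mm wide (x), 100 mm long (y -50 to +50 mm), 12 mm deep below the cover's top. Somewhere in the floor, hard to see, centre anywhere from y = -34 to +34 mm, is the socket: a 12 x 12 mm square well across the whole slot. In it the top of the reset pin lies 12 mm below the floor.
- reset_pin (a joint): Reset pin (10 mm thick) at the bottom of the hidden socket: 0 = tripped (out), grows as it is pushed down, 0.006 m = fully home. It needs about 3 N and stays where it is pushed.
- probe_grip (a point): Place to grip the loose upright probe (0.1 kg): on its axis, 52 mm above the handle's foot; z up the handle. Grey square handle 22 x 22 mm (flats along this x and y), 80 mm tall, with a 4 mm cap on top and a collar (11 mm thick, 4 mm) under its foot; below it a round-ended steel plunger 7 mm thick.
- probe_tip (a point): The very end of the probe's plunger, on the handle's axis, 45 mm below the handle's foot (97 mm below the grip point) with the plunger out.
- plunger (a joint): The probe's sprung plunger: 0 = fully out, grows as it is pushed up into the handle, up to 0.012 m. Spring force 2.5 N at 0, rising by 0.25 N a mm to 5.5 N.
- stand: Probe stand, fixed to the bench: base 76 x 76 x 7 mm, black 60 x 60 mm head, top at z = 72 mm. Origin: centre of its underside; z up. A square well 27 x 27 mm (sides along x and y), 20 mm deep, takes the handle's foot; its floor (z = 52 mm) has a 16 mm hole where the plunger hangs free. The seated probe's grip point is at z = 104 mm on the axis.
- stand_mouth (a point): Centre of the mouth of the stand's well, on the top of its head (72 mm above the bench).
- flux_bottle: Bystander: small bottle with a red spout, 34 mm thick, 108 mm tall; origin under its centre.
- solder_reel: Bystander: reel of solder with blue ends, 57 x 71 x 38 mm; origin under its centre.
- tape_roll: Bystander: roll of black tape, 62 mm across, 19 mm tall; origin under its centre.

How it is judged:
On the way, in this order (a step that is already met when the one before it is completed fails the run):
1. the probe is lifted out of its stand (z of probe_tip in the frame of stand above 0.085 m), for 0.1 s.
2. with the probe's tip in the socket the reset pin is pushed home (value of joint reset_pin above 0.005 m and z of probe_tip in the frame of controller below 0.036 m), for 0.1 s.
At the end, for the whole second after the job is handed in: The reset pin is home (at least 5 of its 6 mm) and the probe stands released and at rest in its stand: foot on the well's floor (height within 4 mm), grip point within 8 mm of the stand's axis, upright within 0.15 rad (value of joint reset_pin above 0.005 m and horizontal distance between probe_grip and stand_mouth below 0.008 m and z of probe_grip in the frame of stand between 0.1 and 0.108 m and angle between probe_grip's own z axis and vertical below 0.15 rad and linear speed of probe below 0.02 m/s); the robot touches nothing.
It fails at once if the flux bottle is moved by more than 30 mm (distance of flux_bottle from where it was at the start of the episode above 0.03 m).
It fails at once if the solder reel is moved by more than 30 mm (distance of solder_reel from where it was at the start of the episode above 0.03 m).
It fails at once if the tape roll is moved by more than 30 mm (distance of tape_roll from where it was at the start of the episode above 0.03 m).
It also fails if it takes over 58 s, if anything falls off the work surface, if the arm or the gripper's body presses on something with over 40 N, if the wrist force passes 120 N, or if a joint passes its speed limit or range.

## Robot

A 7-joint arm with a two-finger parallel gripper is mounted at the origin on a cart in front of the work surface, level with it; the furniture and walls round the work are solid. World frame = base frame: x ahead of the robot, y to its left, z up, the work surface at z = 0. Lengths are in m, angles in rad, forces in N, time in s.
With the tool pointing down it reaches from about 0.375 to 0.925 m from the base axis. Payload 3.1 kg.
Tool frame: the origin (TCP) lies midway between the tips of the shut fingers; the grasp point (between the pads) lies 19 mm behind it; z points along the fingers, y is the line along which they close (so a half turn about z gives the same grasp; the last joint's range is limited). The gripper opens to 85 mm and grips with 20 to 120 N. Pads are 22 mm wide; open, the fingers measure 114 mm over their backs; the gripper's body (76 mm by 85 mm) begins 54 mm behind the grasp point. The pads swing forward as they close: fully open they stand 13 mm farther back than shut.
Start: joints at [-1.345, 0.383, 0.044, 1.598, -0.018, 1.161, -0.05], TCP at [0.207, 0.616, 0.231] pointing down, gripper open.
Joint ranges: [-2.61, 2.61], [-0.41, 2.15], [-1.48, 1.57], [0, 2.5], [-1.57, 4.71], [0.05, 1.97], [-2.85, 2.85]. Speed limits (rad/s): [2.79, 2.79, 3.14, 3.14, 3.14, 3.14, 3.14].

## Interface

Orientations are given as a 3x3 rotation matrix whose columns are the frame's x, y, z axes.
In Python, from plant import state, camera, camera_params, hand_in gives the robot as it stands.
- The arm moves only by the shell command python3 -m handwheel 'ROWS' [FORCE]. ROWS is JSON, one flat list of numbers, 5 for each row, row after row: the closure, from -1 (fully open) to 1 (shut), so that 0 is half open, then the shift along the world's x, y, z as a fraction of full scale, then the turn about the world's z as a fraction of full scale. In form: [gripper, dx, dy, dz, yaw, gripper, dx, dy, dz, yaw, ...]. A call has 1 to 8 rows; each row is the pose to reach, as a shift and turn from the pose commanded when the call began; what a row does not reach only later rows make up. Full scale, the value 1, is 0.1 m for a shift and 45 degrees for a turn. A row lasts 1/8 s, in which the tool goes at most 62.5 mm and 10.7 degrees, less where a joint would pass 70% of its speed; a pose out of reach is approached as far as the arm can. A call with a number of a shift or a turn outside -1 to 1 is refused whole. A call with a gripper value outside its range is refused whole. The fingers move at their own pace and stop on an object; FORCE is the grip in N (left out, the last holds). Time passes only in rows, so rows that repeat a pose let the fingers close. It gives the time, the measured TCP pose, the force, the opening and the grip force at its end, in the units of the state.
- state(): the state, without advancing time (a new reading comes with each control period).
- camera(name): name is "side" or "top" or "wrist"; returns the picture (400x640x3 uint8, red, green, blue); there is no depth.
- camera_params(name): a dict with "fovy" (degrees; the focal length in pixels is half the picture's height over the tangent of half this angle, whatever the lens; pixels are square), "cx", "cy" (the principal point, pixels), "extrinsics" (4x4, takes a point from world to camera coordinates). Camera axes: x right, y up, looking along -z (the intrinsics and any distortion apply to the point x, -y, -z); pixel columns grow to the right and rows downward; lengths in m; the calibration is good to about 2 mm. A picture is of the moment at which its call begins: read the wrist's pose just before it. camera_params takes no time and is no camera call; for the wrist camera it gives the pose at the moment of the call.
- hand_in(): hands the job in; it is judged then, once.
The state is a dict: "time_s": time; "joint_pos": joint angles; "qd": joint speeds; "effort": joint torques, N m; "eef_pos": TCP position; "orientation": TCP orientation; "ft_force": force on the tool from outside, world axes, zero at the start; "torque": the same for the moment, N m; "opening": finger opening in m; "gripper_force": force on a finger pad.
Only numpy, scipy, OpenCV 4.12 (cv2) and the standard library are available. Lean on these libraries where they do the work, as an engineer would, in place of code of your own. Each camera call takes 0.05 s, during which the arm holds its last target. There are 200 camera calls.

## Working session

There is one attempt and no reset: what is moved stays moved. The work goes in short steps, Python scripts to look and compute and a shell command to move; the robot and the scene stay as the last step left them, time stands still between calls to the robot, and variables do not carry over. Pictures are saved under pics/ and viewed, at most 11 in all, crops included, and the job is handed in when it is done.

```bash
mkdir -p pics; ls
cat > h.py <<'E'
import numpy as np, cv2
from plant import state, camera, camera_params, hand_in
def P(n):
    p=camera_params(n); E=np.array(p["extrinsics"]); f=200/np.tan(np.radians(p["fovy"])/2)
    return E,f,p
def ray(p,u,v):
    E,f,q=p; d=np.array([(u-q["cx"])/f,-(v-q["cy"])/f,-1]); R=E[:3,:3]
    return -R.T@E[:3,3], R.T@d
def onz(p,u,v,z):
    o,d=ray(p,u,v); return o+d*(z-o[2])/d[2]
def proj(p,X):
    E,f,q=p; c=E[:3,:3]@np.array(X)+E[:3,3]; return q["cx"]+f*c[0]/-c[2], q["cy"]-f*c[1]/-c[2]
def save(n,a): cv2.imwrite("pics/"+n,cv2.cvtColor(a,cv2.COLOR_RGB2BGR))
E
python3 - <<'E'
from h import *
np.set_printoptions(precision=4,suppress=True)
s=state();print({k:np.round(v,4).tolist() for k,v in s.items()})
for n in ("side","top","wrist"):
    p=camera_params(n);print(n,p); save(n+"0.png",camera(n))
E
```

```text
pics
{'time_s': 0.0, 'joint_pos': [-1.3448, 0.3839, 0.0438, 1.5996, -0.0179, 1.1612, -0.0499], 'qd': [0.0007, -0.0003, 0.0021, 0.0002, -0.0003, 0.0001, -0.0004], 'effort': [-0.0005, -43.3462, 1.0245, -24.9515, 0.0107, 0.0114, 0.0], 'eef_pos': [0.2065, 0.6153, 0.2299], 'orientation': [[-0.9481, 0.3181, -0.0007], [0.3181, 0.9481, -0.0025], [-0.0001, -0.0026, -1.0]], 'ft_force': [-0.6018, -0.2553, -0.16], 'torque': [-0.0602, -0.044, 0.0153], 'gripper_force': 0.0, 'opening': 0.0852}
side {'fovy': 49.90247696866831, 'cx': 315.5710589834635, 'cy': 194.7719875211129, 'extrinsics': array([[ 0.9994,  0.0351, -0.0027, -0.6223],
       [-0.0152,  0.5006,  0.8655, -0.1068],
       [ 0.0317, -0.865 ,  0.5008, -1.0455],
       [ 0.    ,  0.    ,  0.    ,  1.    ]])}
top {'fovy': 55.204359216492726, 'cx': 319.18470593046237, 'cy': 205.73417687478877, 'extrinsics': array([[-0.0023, -1.    ,  0.0023,  0.0991],
       [ 0.9833, -0.0018,  0.1819, -0.6027],
       [-0.1819,  0.0027,  0.9833, -0.9821],
       [ 0.    ,  0.    ,  0.    ,  1.    ]])}
wrist {'fovy': 67.13650448534726, 'cx': 319.10839058391593, 'cy': 201.16072431635456, 'extrinsics': array([[ 0.3177,  0.9482, -0.0023, -0.6489],
       [-0.8956,  0.2993, -0.3291,  0.0419],
       [-0.3114,  0.1066,  0.9443, -0.3813],
       [ 0.    ,  0.    ,  0.    ,  1.    ]])}
```

View pics/top0.png

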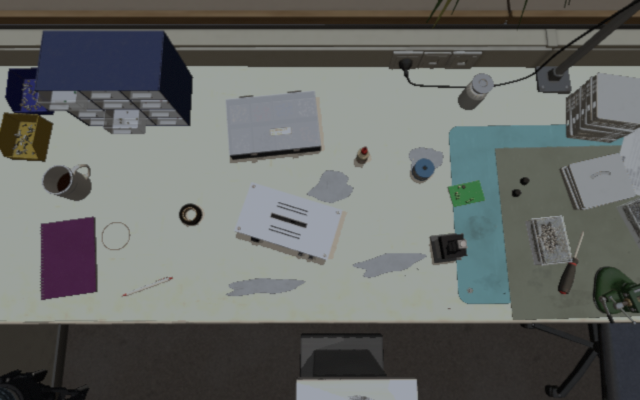

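View pics/side0.png

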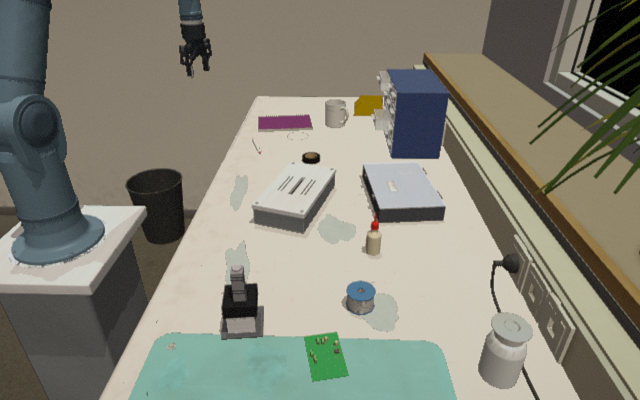

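The top view shows the controller at about (290,222) with its slot at (289,220), and the stand with the probe at (450,247). The flux bottle is at (363,155), the reel at (424,169) and the tape at (190,214). Next I'll measure these.

Run:
```python
from h import *
np.set_printoptions(precision=4,suppress=True)
t=cv2.imread("pics/top0.png"); s=cv2.imread("pics/side0.png")
a=cv2.resize(t[175:270,225:355],None,fx=6,fy=6,interpolation=cv2.INTER_CUBIC)
cv2.imwrite("pics/a.png",a)
b=cv2.resize(t[225:270,420:480],(480,360),interpolation=cv2.INTER_CUBIC)
c=cv2.resize(s[255:345,205:275],(280,360),interpolation=cv2.INTER_CUBIC)
cv2.imwrite("pics/b.png",np.hstack([b,c]))
p=P("top"); g=cv2.cvtColor(t,cv2.COLOR_BGR2GRAY)
# slot = dark blob near (289,220)
m=np.zeros_like(g);m[205:240,265:315]=(g[205:240,265:315]<70)*255
for c in cv2.findContours(m,0,2)[0]:
    if cv2.contourArea(c)>20:
        r=cv2.minAreaRect(c);print("slot",r,[onz(p,*q,0.06)[:2] for q in cv2.boxPoints(r)])
m=np.zeros_like(g);m[225:270,425:480]=(g[225:270,425:480]<60)*255
for c in cv2.findContours(m,0,2)[0]:
    if cv2.contourArea(c)>20:
        r=cv2.minAreaRect(c);print("stand",r,[onz(p,*q,0.072)[:2] for q in cv2.boxPoints(r)])
```

```text
slot ((288.13348388671875, 220.07296752929688), (35.73334503173828, 3.4003348350524902), 17.35402488708496) [array([0.5732, 0.2284]), array([0.582 , 0.2259]), array([0.553 , 0.1341]), array([0.5442, 0.1367])]
stand ((448.1891784667969, 247.63511657714844), (25.975040435791016, 32.715396881103516), 80.53767395019531) [array([ 0.5143, -0.1929]), array([ 0.5283, -0.2788]), array([ 0.4613, -0.2853]), array([ 0.4476, -0.2004])]
```

View pics/a.png

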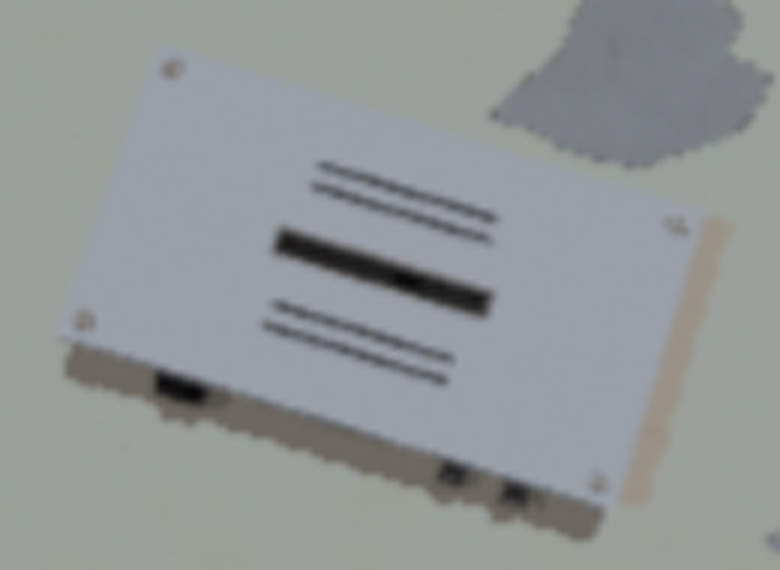

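View pics/b.png

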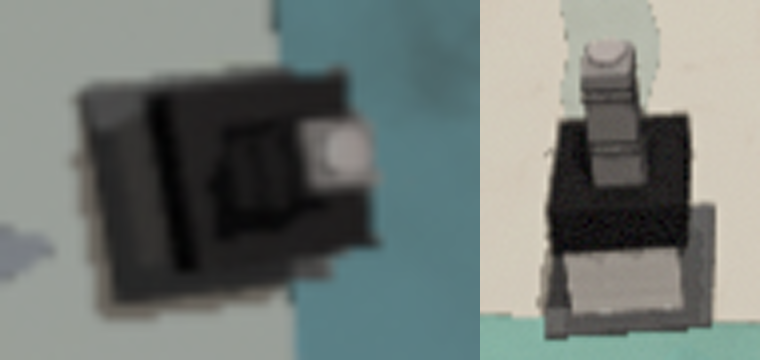

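The crops show a slightly darker spot in the slot at about (292,221), possibly the socket, with screws at the four corners. In the stand crop the cap is near (462,244) in top and (237,269) in side. The head is yawed about +8°.

```bash
cat >> h.py <<'E'
def tri(p1,uv1,p2,uv2):
    o1,d1=ray(p1,*uv1);o2,d2=ray(p2,*uv2)
    k=np.linalg.lstsq(np.c_[d1,-d2],o2-o1,rcond=None)[0]
    a,b=o1+k[0]*d1,o2+k[1]*d2; return (a+b)/2,np.linalg.norm(a-b)
E
python3 - <<'E'
from h import *
np.set_printoptions(precision=4,suppress=True)
p=P("top");q=P("side")
S=[onz(p,225+x/6-.4,175+y/6-.4,.060)[:2] for x,y in((172,68),(677,226),(598,482),(84,320))]
S=np.array(S);print(S,S.mean(0)); 
d=S[0]-S[1]+S[3]-S[2];print("yaw of y axis",np.degrees(np.arctan2(-d[0],d[1])))
c=onz(p,288.13,220.07,.06)[:2];u=d/np.linalg.norm(d)
print("slot c",c,"dark spot y",(onz(p,292.1,221.0,.05)[:2]-S.mean(0))@u)
H=np.array([onz(p,420+x/8-.45,225+y/8-.45,.072)[:2] for x,y in((150,95),(345,70),(378,245),(190,270))]);print("head",H,H.mean(0))
print("cap top z.134",onz(p,461.9,243.8,.134), "side",onz(q,237,268.7,.136),"tri",tri(p,(462.3,243.5),q,(237,268.7)))
# head bottom front in side: near top corners at z .072
for x,y in((558,115),(690,115),(548,210),(690,208)): print(onz(q,205+(x-480)/4-.4,255+y/4-.4,.072)[:2])
t=cv2.imread("pics/top0.png")
for n,(x,y),z in(("flux",(363,155),.05),("reel",(424,169),.03),("tape",(190,214),.01)): print(n,onz(p,x,y,z)[:2])
E
```

```text
[[0.6572 0.2773]
 [0.584  0.0488]
 [0.4701 0.0848]
 [0.5422 0.3131]] [0.5634 0.181 ]
yaw of y axis -17.63767623552424
slot c [0.5631 0.1812] dark spot y -0.00974061049793365
head [[ 0.5171 -0.2152]
 [ 0.5252 -0.2799]
 [ 0.468  -0.2866]
 [ 0.46   -0.2248]] [ 0.4926 -0.2516]
cap top z.134 [ 0.4925 -0.2526  0.134 ] side [ 0.4974 -0.2599  0.136 ] tri (array([ 0.4946, -0.2544,  0.1312]), np.float64(0.0024772773564260405))
[ 0.4606 -0.2262]
[ 0.522  -0.2242]
[ 0.4696 -0.2867]
[ 0.5311 -0.2835]
flux [ 0.7478 -0.0249]
reel [ 0.7127 -0.1992]
tape [0.5882 0.4619]
```

```bash
H="python3 -m handwheel"
python3 -m handwheel '[-1,0.48,-0.48,0,0.1, -1,0.96,-0.96,0,0.2, -1,0.96,-0.96,0,0.2]'
python3 -m handwheel '[-1,0.48,-0.48,0,0.1, -1,0.96,-0.96,0,0.2, -1,0.96,-0.96,0,0.2]'
python3 -m handwheel '[-1,0.48,-0.48,0,0.1, -1,0.95,-0.96,0,0.2, -1,0.95,-0.96,0,0.2]'
python3 -m handwheel '[-1,0,-0.5,0,0, -1,0,-1,0,0]'
python3 -m handwheel '[-1,0,-0.5,0,0, -1,0,-1,0,0]'
python3 -m handwheel '[-1,0,-0.5,0,0, -1,0,-1,0,0]'
python3 -m handwheel '[-1,0,-0.5,0,0, -1,0,-1,0,0]'
python3 -m handwheel '[-1,0,-0.5,0,0, -1,0,-0.9,0,0, -1,0,-0.9,0,0, -1,0,-0.9,0,0]'
python3 - <<'E'
from h import *
s=state();print(s["eef_pos"],s["orientation"],s["time_s"])
p=P("wrist");save("w1.png",camera("wrist"))
print([proj(p,X) for X in((.494,-.253,.136),(.494,-.253,.072),(.494,-.253,0))])
E
```

```text
time_s: 0.52
eef_pos: [0.309, 0.5148, 0.2309]
orientation: [[-0.984, 0.176, 0.003], [0.176, 0.984, -0.003], [-0.003, -0.003, -1.0]]
ft_force: [-0.4, 0.2, 0.3]
opening: 0.0855
gripper_force: 0.0
time_s: 0.9
eef_pos: [0.4036, 0.4189, 0.2311]
orientation: [[-1.0, 0.02, 0.002], [0.02, 1.0, -0.003], [-0.002, -0.003, -1.0]]
ft_force: [-0.8, 0.5, 0.4]
opening: 0.0854
gripper_force: 0.0
time_s: 1.27
eef_pos: [0.4975, 0.3233, 0.2312]
orientation: [[-0.99, -0.138, 0.002], [-0.138, 0.99, -0.002], [-0.001, -0.002, -1.0]]
ft_force: [-0.4, -0.0, -0.5]
opening: 0.0856
gripper_force: 0.0
time_s: 1.52
eef_pos: [0.4926, 0.2298, 0.2309]
orientation: [[-0.989, -0.15, -0.001], [-0.15, 0.989, 0.001], [0.001, 0.001, -1.0]]
ft_force: [0.4, -0.4, 0.4]
opening: 0.0847
gripper_force: 0.0
time_s: 1.78
eef_pos: [0.493, 0.1292, 0.2312]
orientation: [[-0.989, -0.15, -0.0], [-0.15, 0.989, 0.001], [0.0, 0.001, -1.0]]
ft_force: [0.6, 0.5, 0.4]
opening: 0.0853
gripper_force: 0.0
time_s: 2.02
eef_pos: [0.4935, 0.0293, 0.2313]
orientation: [[-0.989, -0.15, 0.0], [-0.15, 0.989, 0.001], [-0.0, 0.001, -1.0]]
ft_force: [0.3, -0.0, 0.0]
opening: 0.0852
gripper_force: 0.0
time_s: 2.28
eef_pos: [0.494, -0.0707, 0.2313]
orientation: [[-0.989, -0.15, 0.0], [-0.15, 0.989, 0.001], [-0.001, 0.001, -1.0]]
ft_force: [1.0, -0.9, 0.2]
opening: 0.0851
gripper_force: 0.0
time_s: 2.78
eef_pos: [0.4943, -0.1593, 0.231]
orientation: [[-0.989, -0.149, -0.0], [-0.149, 0.989, 0.001], [0.0, 0.001, -1.0]]
ft_force: [-0.3, 0.0, 0.6]
opening: 0.0853
gripper_force: 0.0
[ 0.49434713 -0.15934765  0.23098692] [[-9.88804417e-01 -1.49217002e-01 -3.34905255e-04]
 [-1.49217329e-01  9.88803422e-01  1.40735695e-03]
 [ 1.21153877e-04  1.44157444e-03 -9.99998954e-01]] 2.775
[(np.float64(205.2343101634165), np.float64(188.4959196824698)), (np.float64(227.4794407957379), np.float64(170.38357261299575)), (np.float64(243.9577178505256), np.float64(156.96669149611827))]
```

View pics/w1.png

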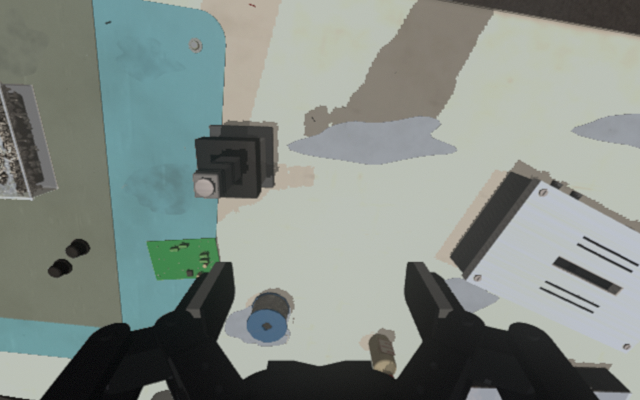

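The wrist view shows the cap at (206,186) and the head centre near (228,167). Both are within 2–3 px of prediction, so the stand is at about (0.492,-0.2525).

```bash
python3 -m handwheel '[-1,-0.02,-0.5,0,0, -1,-0.02,-0.93,0,0, -1,-0.02,-0.93,0,0, -1,-0.02,-0.93,0,0]'|head -2
python3 -m handwheel '[-1,0,0,-0.4,0, -1,0,0,-0.8,0, -1,0,0,-0.8,0]' | head -4
python3 -m handwheel '[-1,0,0,-0.3,0, -1,0,0,-0.64,0, -1,0,0,-0.64,0, -1,0,0,-0.64,0]'
python3 - <<'E'
from h import *
a=camera("wrist");b=camera("side")
save("w2.png",np.hstack([a[:,100:540],cv2.resize(b[230:340,190:300],(400,400),interpolation=cv2.INTER_CUBIC)])[:, :800])
E
```

```text
time_s: 3.32
eef_pos: [0.4926, -0.2522, 0.2309]
time_s: 3.7
eef_pos: [0.4897, -0.2503, 0.1479]
orientation: [[-0.988, -0.151, -0.008], [-0.151, 0.988, 0.004], [0.007, 0.005, -1.0]]
ft_force: [-0.2, 0.8, 0.5]
time_s: 4.2
eef_pos: [0.4936, -0.2547, 0.0893]
orientation: [[-0.989, -0.148, 0.003], [-0.148, 0.989, -0.001], [-0.003, -0.001, -1.0]]
ft_force: [0.4, 0.1, -0.1]
opening: 0.0854
gripper_force: 0.0
```

View pics/w2.png

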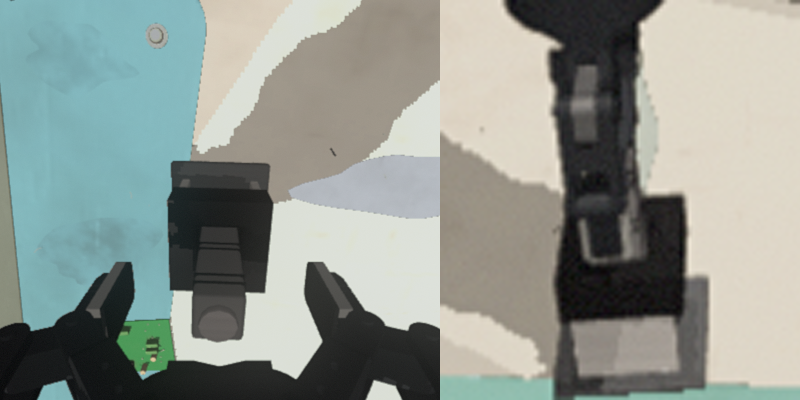

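The handle is centred between the open fingers (cap at about (318,322) in the full wrist image). I'll close the fingers now.

```bash
python3 -m handwheel '[1,0,0,0,0, 1,0,0,0,0, 1,0,0,0,0, 1,0,0,0,0, 1,0,0,0,0, 1,0,0,0,0, 1,0,0,0,0]' 50
python3 -m handwheel '[1,0,0,0.1,0, 1,0,0,0.3,0, 1,0,0,0.6,0, 1,0,0,1,0]'
python3 -m handwheel '[1,0,0,0.3,0, 1,0,0,0.5,0, 1,0,0,0.5,0, 1,0,0,0.5,0, 1,0,0,0.5,0]'
python3 - <<'E'
from h import *
np.set_printoptions(precision=4,suppress=True)
s=state();x=s["eef_pos"];print(x)
a=camera("side");b=camera("top")
q=P("side");p=P("top")
for z in(.037,-.019,-.097+.019): print(proj(q,x+np.array([0,0,z])),proj(p,x+np.array([0,0,z])))
u,v=map(int,proj(q,x)); u2,v2=map(int,proj(p,x))
save("l1.png",np.hstack([cv2.resize(a[v-60:v+60,u-50:u+50],(400,480),interpolation=cv2.INTER_CUBIC),cv2.resize(b[v2-60:v2+60,u2-50:u2+50],(400,480),interpolation=cv2.INTER_CUBIC)]));print(u,v,u2,v2)
E
```

```text
time_s: 5.18
eef_pos: [0.4917, -0.2548, 0.0874]
orientation: [[-0.989, -0.147, -0.0], [-0.147, 0.989, 0.0], [0.0, 0.0, -1.0]]
ft_force: [-0.7, 1.4, 3.3]
opening: 0.0216
gripper_force: 50.0
time_s: 5.68
eef_pos: [0.4912, -0.2545, 0.1885]
orientation: [[-0.989, -0.147, -0.001], [-0.147, 0.989, 0.0], [0.001, 0.0, -1.0]]
ft_force: [0.6, 0.2, -0.8]
opening: 0.0215
gripper_force: 49.6
time_s: 6.3
eef_pos: [0.4909, -0.2543, 0.236]
orientation: [[-0.989, -0.147, -0.002], [-0.147, 0.989, 0.001], [0.002, 0.001, -1.0]]
ft_force: [0.6, -0.6, -1.4]
opening: 0.0213
gripper_force: 49.7
[ 0.4909 -0.2543  0.236 ]
(np.float64(225.3047417965314), np.float64(198.12742202715003)) (np.float64(487.1676051437403), np.float64(238.98550527438522))
(np.float64(229.0085291677486), np.float64(227.70353607762834)) (np.float64(476.3377386419497), np.float64(241.39146636216336))
(np.float64(232.6032132792791), np.float64(256.40842018741125)) (np.float64(466.33509493848044), np.float64(243.61365178997798))
227 217 479 240
```

View pics/l1.png

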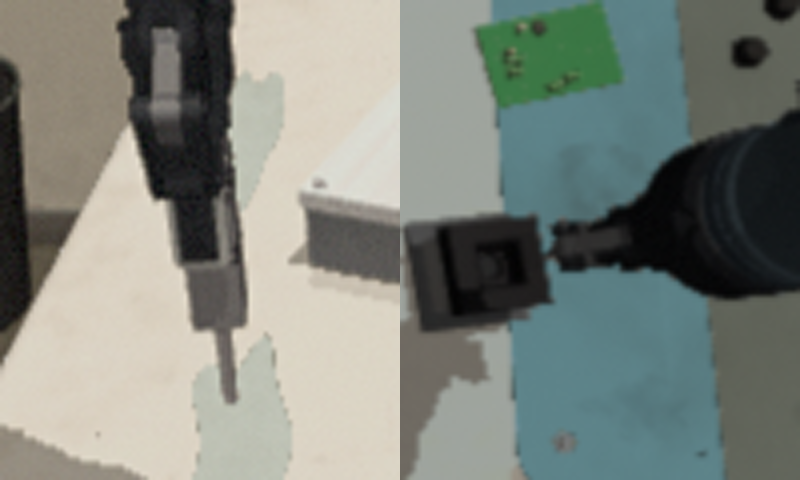

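The side view shows the tip at about (234.4,257.1) against (232.6,256.4) predicted, so the probe sits roughly 4 mm toward +x of the TCP. The empty well is at about (453.6,245) in top. Next I'll move over the slot and look with the wrist camera.

```bash
python3 -m handwheel '[1,0.06,0.4,0,0, 1,0.13,0.85,0,0]'|head -2
python3 -m handwheel '[1,0.06,0.4,0,0, 1,0.13,0.85,0,0]'|head -2
python3 -m handwheel '[1,0.06,0.4,0,0, 1,0.13,0.85,0,0]'|head -2
python3 -m handwheel '[1,0.06,0.4,0,0, 1,0.13,0.85,0,0]'|head -2
python3 -m handwheel '[1,0.06,0.4,0,0, 1,0.13,0.85,-0.3,0, 1,0.13,0.85,-0.6,0, 1,0.13,0.85,-0.6,0, 1,0.13,0.85,-0.6,0]'
python3 - <<'E'
from h import *
np.set_printoptions(precision=4,suppress=True)
print("well",onz(P("top"),453.6,245.1,.072))
s=state();x=s["eef_pos"];print(x)
q=P("wrist");a=camera("wrist");w=proj(q,x-[0,0,.078]);print(w,"slot",proj(q,(.5634,.181,.06)),proj(q,(.5605,.1718,.05)))
u,v=map(int,w);u0=max(u-80,0);v0=max(v-60,0);print(u0,v0)
np.save("w3.npy",a)
save("w3.png",cv2.resize(a[v0:v0+120,u0:u0+160],(800,600),interpolation=cv2.INTER_CUBIC))
E
```

```text
time_s: 6.65
eef_pos: [0.5043, -0.17, 0.2367]
time_s: 6.9
eef_pos: [0.5175, -0.084, 0.2367]
time_s: 7.15
eef_pos: [0.5305, 0.0009, 0.2367]
time_s: 7.4
eef_pos: [0.5436, 0.0859, 0.2366]
time_s: 8.02
eef_pos: [0.5575, 0.169, 0.1778]
orientation: [[-0.989, -0.145, 0.001], [-0.145, 0.989, -0.0], [-0.001, -0.001, -1.0]]
ft_force: [0.4, 0.1, -0.6]
opening: 0.0214
gripper_force: 49.7
well [ 0.4943 -0.2539  0.072 ]
[0.5575 0.169  0.1778]
(np.float64(318.03349354734775), np.float64(212.16427739436028)) slot (np.float64(330.2002039801425), np.float64(204.06045168428273)) (np.float64(320.69800640043064), np.float64(196.27845926354914))
238 152
```

View pics/w3.png

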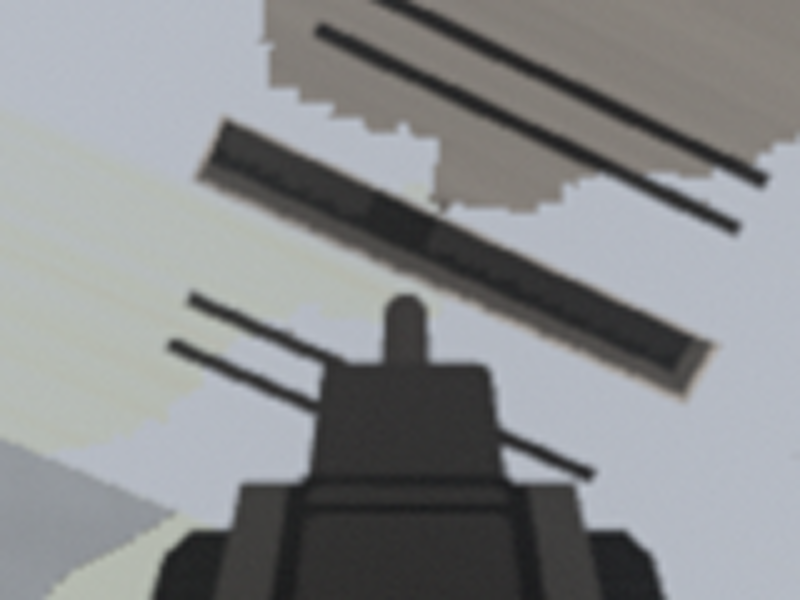

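The wrist picture shows the socket clearly as a darker patch at crop (402,220), i.e. full-image (318,196). The probe tip's ball is at crop (405,316) and the slot rim is centred at crop (455,261).

Run:
```python
from h import *
np.set_printoptions(precision=4,suppress=True)
q=P("wrist")
g=lambda x,y,z: onz(q,238+x/5-.4,152+y/5-.4,z)[:2]
tip=g(405,316,state()["eef_pos"][2]-.0745)
R=np.array([g(x,y,.06) for x,y in((222,118),(198,180),(716,345),(686,400))])
c=R.mean(0);ax=R[2]+R[3]-R[0]-R[1];ax=-ax/np.linalg.norm(ax) if ax[1]<0 else ax/np.linalg.norm(ax)
n=np.array([ax[1],-ax[0]])
k=g(402,222,.048)
print("tip-tcp",tip-state()["eef_pos"][:2],"slot c",c,"ax",ax,"len",(R-c)@ax,(R-c)@n)
print("socket y",(k-c)@ax,"x",(k-c)@n)
t=c+ax*((k-c)@ax);print("target",t,"move",t-tip)
```

```text
tip-tcp [0.0009 0.0006] slot c [0.5647 0.1811] ax [0.2984 0.9544] len [-0.0508 -0.0501  0.0502  0.0507] [-0.0062  0.0062 -0.0062  0.0062]
socket y -0.01175104805471194 x 0.001063284314291193
target [0.5612 0.1699] move [0.0023 0.0001]
```

```bash
python3 -m handwheel '[1,0.005,0,-0.15,0, 1,0.01,0,-0.33,0, 1,0.01,0,-0.33,0, 1,0.01,0,-0.33,0]'
python3 - <<'E'
from h import *
np.set_printoptions(precision=4,suppress=True)
s=state();x=s["eef_pos"];q=P("wrist");a=camera("wrist");b=camera("side")
w=proj(q,x-[0,0,.078]);w2=proj(P("side"),x-[0,0,.078]);print(w,w2,proj(q,(.5612,.1699,.06)))
u,v=int(w[0]),int(w[1]);u0=u-45;v0=v-60;print(u0,v0)
U,V=int(w2[0])-40,int(w2[1])-60
print(U,V)
save("w4.png",np.hstack([cv2.resize(a[v0:v0+120,u0:u0+90],(450,600),interpolation=cv2.INTER_CUBIC),cv2.resize(b[V:V+120,U:U+70],(350,600),interpolation=cv2.INTER_CUBIC)]))
E
```

```text
time_s: 8.57
eef_pos: [0.5576, 0.1701, 0.1439]
orientation: [[-0.989, -0.147, -0.001], [-0.147, 0.989, -0.0], [0.001, -0.0, -1.0]]
ft_force: [-0.2, -0.1, -1.2]
opening: 0.0214
gripper_force: 49.7
(np.float64(318.0296420675485), np.float64(212.23732698555574)) (np.float64(293.2735470515457), np.float64(184.63182146535095)) (np.float64(317.1473001394384), np.float64(213.64329813001703))
273 152
253 124
```

View pics/w4.png

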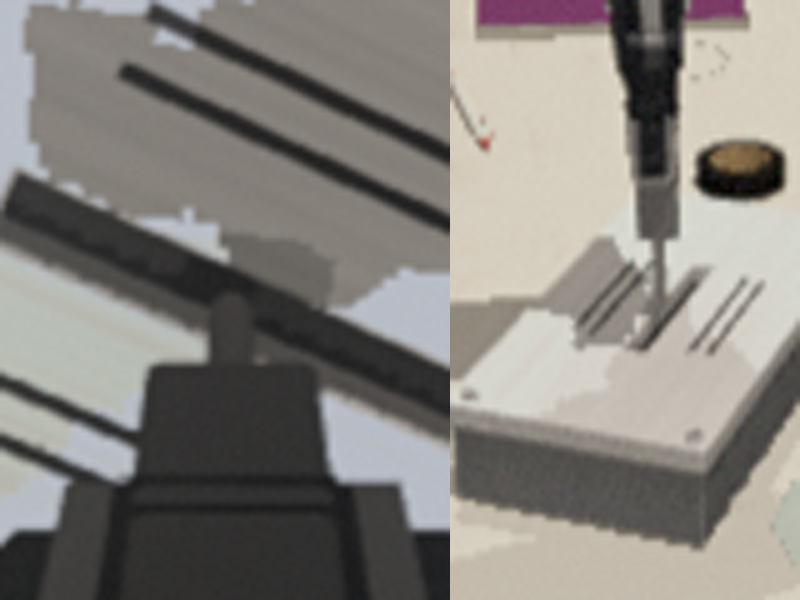

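The tip hovers just above the slot, with its ball at wrist crop (231,315) and side crop (658,312), about 1.5 mm short of the slot's centreline in x. I'll compute it.

Run:
```python
from h import *
np.set_printoptions(precision=4,suppress=True)
q=P("wrist"); x=state()["eef_pos"];print(x)
g=lambda x,y,z: onz(q,273+x/5-.4,152+y/5-.4,z)[:2]
for dz in(0,.003):
    tip=g(231,315,x[2]-.0745+dz)
    c=(g(15,172,.06)+g(0,240,.06))/2; c2=(g(450,365,.06)+g(450,440,.06))/2
    ax=np.array([.2984,.9544]);n=np.array([.9544,-.2984])
    e=np.array([g(15,172,.06),g(0,245,.06),g(450,365,.06),g(450,440,.06)])
    print(tip-x[:2], "rim n",(e-tip)@n,"end y",(e[0]-tip)@ax)
s=P("side");print("slot",proj(s,(.5634,.181,.06)))
```

```text
[0.5582 0.1704 0.1447]
[0.0006 0.0007] rim n [-0.0033  0.0089 -0.004   0.008 ] end y -0.0392239364856678
[-0.0006  0.0005] rim n [-0.0022  0.01   -0.003   0.009 ] end y -0.03870275094391199
slot (np.float64(295.8095535344788), np.float64(184.6414706657594))
```

```bash
python3 -m handwheel '[1,0.02,-0.01,0,0, 1,0.02,-0.01,-0.05,0, 1,0.02,-0.01,-0.1,0, 1,0.02,-0.01,-0.1,0]'
python3 -m handwheel '[1,0,0,-0.05,0, 1,0,0,-0.08,0, 1,0,0,-0.12,0, 1,0,0,-0.12,0, 1,0,0,-0.12,0]'
```

```text
time_s: 9.18
eef_pos: [0.5591, 0.1691, 0.1334]
orientation: [[-0.989, -0.147, -0.002], [-0.147, 0.989, -0.001], [0.002, -0.0, -1.0]]
ft_force: [0.6, -0.6, -1.7]
opening: 0.0213
gripper_force: 49.7
time_s: 9.8
eef_pos: [0.5599, 0.1692, 0.1223]
orientation: [[-0.989, -0.147, 0.0], [-0.147, 0.989, -0.0], [-0.0, -0.0, -1.0]]
ft_force: [0.2, 0.1, -1.5]
opening: 0.0211
gripper_force: 49.7
```

```bash
python3 -m handwheel '[1,0,0,-0.04,0, 1,0,0,-0.07,0, 1,0,0,-0.1,0, 1,0,0,-0.1,0]'
python3 -m handwheel '[1,0,0,-0.03,0, 1,0,0,-0.06,0, 1,0,0,-0.08,0, 1,0,0,-0.08,0, 1,0,0,-0.08,0]'
```

```text
time_s: 10.3
eef_pos: [0.56, 0.1693, 0.1124]
orientation: [[-0.989, -0.147, 0.0], [-0.147, 0.989, 0.0], [-0.0, 0.0, -1.0]]
ft_force: [-0.4, -0.0, 0.7]
opening: 0.0215
gripper_force: 50.0
time_s: 10.92
eef_pos: [0.56, 0.1693, 0.1044]
orientation: [[-0.989, -0.147, 0.0], [-0.147, 0.989, 0.0], [-0.0, 0.0, -1.0]]
ft_force: [0.4, 0.4, 2.3]
opening: 0.0214
gripper_force: 50.1
```

```bash
python3 -m handwheel '[1,0,0,-0.02,0, 1,0,0,-0.04,0, 1,0,0,-0.04,0, 1,0,0,-0.04,0, 1,0,0,-0.04,0]'|sed -n 2,4p
python3 - <<'E'
from plant import state;print(state()["ft_force"])
E
python3 -m handwheel '[1,0,0,0.2,0, 1,0,0,0.4,0, 1,0,0,0.7,0, 1,0,0,1,0]'|head -2
python3 -m handwheel '[1,0,0,0.2,0, 1,0,0,0.36,0, 1,0,0,0.36,0]'
```

```text
eef_pos: [0.5599, 0.1693, 0.1004]
orientation: [[-0.989, -0.147, 0.0], [-0.147, 0.989, 0.0], [-0.0, 0.0, -1.0]]
ft_force: [0.4, 0.7, 4.2]
[0.385339   0.70921168 4.21671395]
time_s: 12.05
eef_pos: [0.5588, 0.1688, 0.201]
time_s: 12.42
eef_pos: [0.5604, 0.1694, 0.2376]
orientation: [[-0.989, -0.147, 0.002], [-0.147, 0.989, 0.001], [-0.002, 0.001, -1.0]]
ft_force: [-0.0, -0.3, -1.2]
opening: 0.021
gripper_force: 49.7
```

Wrist force rose to about 5.5 N with the tip well below the floor, so the pin is home. Returning now.

```bash
python3 -m handwheel '[1,-0.06,-0.4,0,0, 1,-0.13,-0.85,0,0]'|head -2
python3 -m handwheel '[1,-0.06,-0.4,0,0, 1,-0.13,-0.85,0,0]'|head -2
python3 -m handwheel '[1,-0.06,-0.4,0,0, 1,-0.14,-0.85,0,0]'|head -2
python3 -m handwheel '[1,-0.06,-0.4,0,0, 1,-0.14,-0.85,0,0]'|head -2
python3 -m handwheel '[1,-0.06,-0.4,0,0, 1,-0.14,-0.84,0,0, 1,-0.14,-0.84,0,0, 1,-0.14,-0.84,0,0, 1,-0.14,-0.84,0,0]'|head -2
python3 -m handwheel '[1,0,0,-0.25,0, 1,0,0,-0.45,0, 1,0,0,-0.7,0, 1,0,0,-0.7,0, 1,0,0,-0.7,0, 1,0,0,-0.7,0]'
python3 - <<'E'
from h import *
np.set_printoptions(precision=4,suppress=True)
x=state()["eef_pos"];q=P("wrist");a=camera("wrist");b=camera("side")
w=proj(q,x-[0,0,.064]);w2=proj(P("side"),x-[0,0,.08])
u0,v0=int(w[0])-45,int(w[1])-70;U,V=int(w2[0])-35,int(w2[1])-60;print(x,u0,v0,U,V)
save("r1.png",np.hstack([cv2.resize(a[v0:v0+120,u0:u0+90],(450,600),interpolation=cv2.INTER_CUBIC),cv2.resize(b[V:V+120,U:U+70],(350,600),interpolation=cv2.INTER_CUBIC)]))
E
```

```text
time_s: 12.68
eef_pos: [0.5456, 0.0842, 0.2348]
time_s: 12.92
eef_pos: [0.5325, -0.0017, 0.2349]
time_s: 13.18
eef_pos: [0.5185, -0.0865, 0.2349]
time_s: 13.42
eef_pos: [0.5046, -0.1712, 0.235]
time_s: 14.05
eef_pos: [0.4921, -0.2527, 0.2355]
time_s: 14.8
eef_pos: [0.4929, -0.2549, 0.1676]
orientation: [[-0.989, -0.148, 0.003], [-0.148, 0.989, -0.001], [-0.002, -0.001, -1.0]]
ft_force: [0.9, 0.2, -1.1]
opening: 0.0213
gripper_force: 49.7
[ 0.4929 -0.2549  0.1676] 273 148 202 228
```

View pics/r1.png

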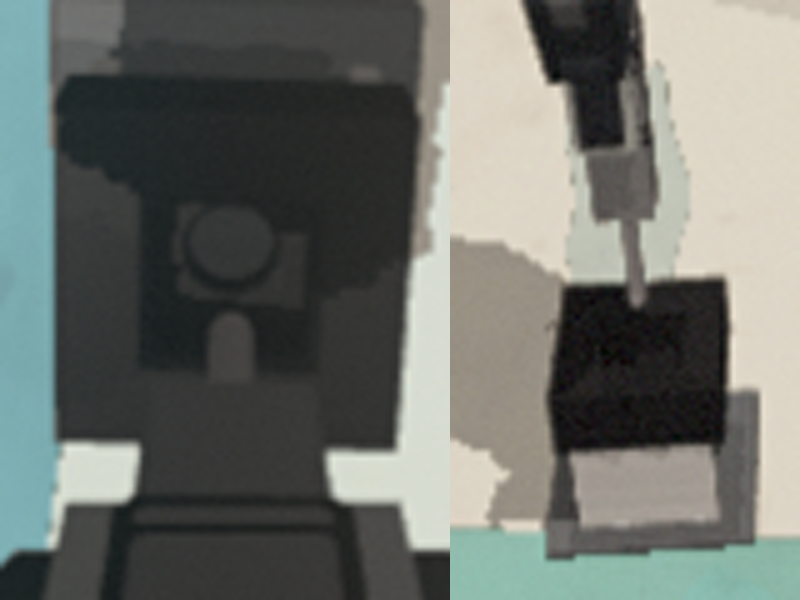

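The tip, at wrist crop (231,330), lines up with the hole at (231,245) and is over the mouth in side view, so I'll lower it in gently.

```bash
python3 -m handwheel '[1,0,0,-0.2,0, 1,0,0,-0.4,0, 1,0,0,-0.53,0, 1,0,0,-0.53,0, 1,0,0,-0.53,0, 1,0,0,-0.53,0]'
python3 -m handwheel '[1,0,0,-0.05,0, 1,0,0,-0.1,0, 1,0,0,-0.13,0, 1,0,0,-0.13,0]'
python3 -m handwheel '[1,0,0,-0.05,0, 1,0,0,-0.09,0, 1,0,0,-0.12,0, 1,0,0,-0.12,0, 1,0,0,-0.12,0]'
```

```text
time_s: 15.65
eef_pos: [0.4925, -0.2552, 0.1142]
orientation: [[-0.989, -0.147, 0.002], [-0.147, 0.989, -0.001], [-0.002, -0.001, -1.0]]
ft_force: [-0.7, 1.1, -1.7]
opening: 0.0213
gripper_force: 49.8
time_s: 16.15
eef_pos: [0.4914, -0.2546, 0.0998]
orientation: [[-0.989, -0.147, -0.001], [-0.147, 0.989, 0.0], [0.001, 0.0, -1.0]]
ft_force: [-0.8, 0.8, -1.9]
opening: 0.0216
gripper_force: 49.8
time_s: 16.77
eef_pos: [0.4919, -0.2548, 0.0883]
orientation: [[-0.989, -0.147, 0.0], [-0.147, 0.989, -0.0], [-0.0, -0.0, -1.0]]
ft_force: [0.4, 0.1, -1.9]
opening: 0.0216
gripper_force: 49.8
```

Just above the floor with no contact. I'll open the fingers and retreat upward.

```bash
python3 -m handwheel '[1,0,0,-0.01,0, 1,0,0,-0.01,0, -1,0,0,-0.01,0, -1,0,0,-0.01,0, -1,0,0,-0.01,0, -1,0,0,-0.01,0, -1,0,0,-0.01,0, -1,0,0,-0.01,0]'
python3 -m handwheel '[-1,0,0,0.2,0, -1,0,0,0.5,0, -1,0,0,1,0, -1,0,0,1,0]'|head -3
python3 -m handwheel '[-1,0,0,0.3,0, -1,0,0.4,0.5,0, -1,0,0.9,0.5,0, -1,0,0.9,0.5,0, -1,0,0.9,0.5,0]'
python3 - <<'E'
from h import *
a=camera("wrist");b=camera("side")
save("f.png",np.hstack([cv2.resize(a[100:220,150:290],(450,386),interpolation=cv2.INTER_CUBIC),cv2.resize(b[235:345,195:285],(316,386),interpolation=cv2.INTER_CUBIC)]))
E
```

```text
time_s: 17.77
eef_pos: [0.4918, -0.2547, 0.0873]
orientation: [[-0.989, -0.147, -0.0], [-0.147, 0.989, 0.0], [0.0, 0.0, -1.0]]
ft_force: [-0.4, -0.2, -0.3]
opening: 0.0853
gripper_force: 0.0
time_s: 18.27
eef_pos: [0.4954, -0.2571, 0.1933]
orientation: [[-0.989, -0.146, 0.011], [-0.146, 0.989, -0.003], [-0.01, -0.005, -1.0]]
time_s: 18.9
eef_pos: [0.4914, -0.1651, 0.2374]
orientation: [[-0.989, -0.147, -0.0], [-0.147, 0.989, -0.0], [0.0, -0.0, -1.0]]
ft_force: [-0.2, -1.0, 0.9]
opening: 0.0856
gripper_force: 0.0
```

View pics/f.png

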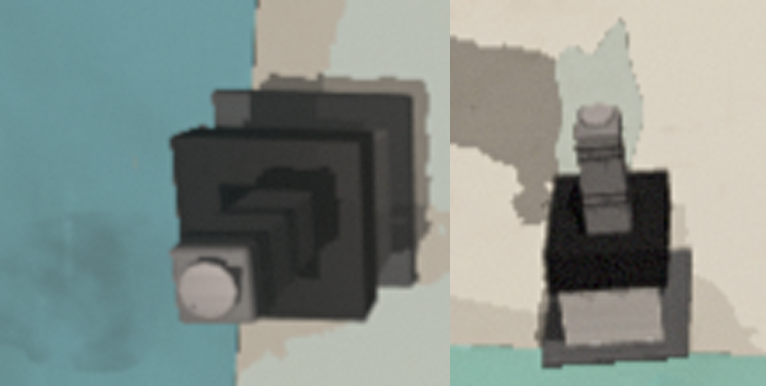

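The probe stands upright and seated in its stand (cap at crop (210,285), handle straight in side view) with the gripper clear.

```bash
python3 -c "
from plant import hand_in;print(hand_in())"
```

```text
the job is handed in; nothing more can be done
None
```

I handed in the job at about 19 s of the 58 s allowed: by the force readings (about 5.5 N, against the 3 N it needs) the reset pin is home, the last pictures show the probe upright and released in its stand, and the arm stayed clear of the bystanders; no verdict came back.

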